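Load the slide incubator and clip its sprung cover shut

ROBOT

A 6-joint arm with a two-finger parallel gripper is mounted at the origin on the work surface. World frame = base frame: x ahead of the robot, y to its left, z up, the work surface at z = 0. Lengths are in m, angles in rad, forces in N, time in s.
With the tool pointing down it reaches from about 0.375 to 0.975 m from the base axis. Payload 3.8 kg.
Tool frame: the origin (TCP) lies on the centre line of the jaws, within the pads' length; the fingertips stand 25 mm ahead of it and the grasp point (between the pads) lies 6 mm ahead of it; z points along the fingers, y is the line along which they close (so a half turn about z gives the same grasp; the last joint's range is limited). The gripper opens to 85 mm and grips with 20 to 120 N. Pads are 22 mm wide; open, the fingers measure 114 mm over their backs; the gripper's body (76 mm by 85 mm) begins 54 mm behind the grasp point. The pads swing forward as they close: fully open they stand 13 mm farther back than shut.
Start: joints at [1.107, 0.264, 1.604, -0, 1.274, -0.037], TCP at [0.279, 0.614, 0.256] pointing down, gripper open.
Joint ranges: [-2.63, 2.63], [-0.94, 2.18], [0.31, 2.57], [-1.31, 4.45], [0, 2.66], [-2.55, 2.55]. Speed limits (rad/s): [2.57, 2.57, 3.14, 3.14, 3.14, 3.14].

INTERFACE

Orientations are given as a rotation vector (axis times angle).
In Python, from workcell import bot gives the robot as it stands. The module is installed in compiled form; this text tells all that it offers.
- The arm moves only by the tool play_rows, never from a script. Its argument "commands" is a list that holds one entry, the list of rows, each a list of 7 numbers: the shift along the tool's x, y, z as a fraction of full scale, then the turn, a rotation vector about the tool's x, y, z as a fraction of full scale, then the closure, from -1 (fully open) to 1 (shut). A call has 1 to 8 rows; each row is the pose to reach, as a shift and turn from the pose commanded when the call began, along the tool's axes at that moment, turning the shorter way round; what a row does not reach only later rows make up. Full scale, the value 1, is 60 cm for a shift and 180 degrees for a turn. A row lasts 1/10 s, in which the tool goes at most 50 mm and 8.59 degrees, less where a joint would pass 70% of its speed; a pose out of reach is approached as far as the arm can. A call with a number of a shift or a turn outside -1 to 1 is refused whole. A call with a gripper value outside its range is refused whole. The fingers move at their own pace and stop on an object; "force" is the grip in N (left out, the last holds). Time passes only in rows, so rows that repeat a pose let the fingers close. It gives the time, the measured TCP pose, the force, the opening and the grip force at its end, in the units of the state.
- bot.read_state(): the state, without advancing time (a new reading comes with each control period).
- bot.read_camera(name): name is "scene" or "top" or "wrist"; returns the picture (420x560x3 uint8, blue, green, red); there is no depth.
- bot.camera_params(name): a dict with "fov_y" (degrees; the focal length in pixels is half the picture's height over the tangent of half this angle, whatever the lens; pixels are square), "cx", "cy" (the principal point, pixels), "rvec" (rotation vector, rad) and "tvec" (3), from world to camera coordinates, as OpenCV has them. Camera axes: x right, y down, z forward; pixel columns grow to the right and rows downward; lengths in m; the calibration is good to about 2 mm. A picture is of the moment at which its call begins: read the wrist's pose just before it. camera_params takes no time and is no camera call; for the wrist camera it gives the pose at the moment of the call.
- bot.finish_job(): hands the job in; it is judged then, once.
The state is a dict: "time": time; "q": joint angles; "joint_vel": joint speeds; "joint_torque": joint torques, N m; "tool_pos": TCP position; "tcp_rot": TCP orientation; "wrist_force": force on the tool from outside, world axes, zero at the start; "torque": the same for the moment, N m; "width": opening from 0.0 (shut) to 1.0 (fully open); "grip_force": force on a finger pad.
Only numpy, scipy, OpenCV 4.12 (cv2) and the standard library are available. Lean on these libraries where they do the work, as an engineer would, in place of code of your own. Each camera call takes 0.05 s, during which the arm holds its last target. There are 200 camera calls.

TASK

Set the carrier with the four stained slides down flat in the incubator's bay, without dropping it and keeping it level all the way. Then press the sprung cover down by its blue thumb grip, without forcing it, until the catch clicks and holds it shut by itself. Leave everything else on the bench where it is.

Things in the scene. Friction and masses are not known exactly. Their poses are not given: they have to be found in the camera images.
- incubator: Bench slide incubator, cream, fixed, 265 mm deep (x) by 230 mm wide (y), deck 78 mm high. Origin under its centre on the bench, z up, x from its front (towards the robot) to its hinge at the back. In the deck a bay 104 mm (x) by 136 mm (y), 11 mm deep, with a plain aluminium floor takes one carrier with 4 mm to spare on every side.
- bay (a point): Centre of the bay's floor, 67 mm above the bench, 20 mm in front of the incubator's origin; axes as the incubator's.
- hinge (a point): Middle of the cover's hinge axis, 98 mm behind the incubator's origin, 88 mm above the bench; the axis runs along the incubator's y. The axes shown are the incubator's.
- lid (a joint): Angle of the cover in rad: 0 level (shut), growing as its front rises. A damped spring holds it open at its stop, about 0.93 (53 degrees), with its front over the bay: a hand coming straight down on the bay hits it, so the hand must lean 25 to 45 degrees back, away from the hinge, with the carrier level in it. Let go uncaught, the cover swings up again.
- cover: The cover: grey frame with a clear window, 212 mm long from the hinge, 210 mm wide, 35 mm deep, hollow below; in front a blue thumb grip 66 mm wide, 34 mm long, 8 mm thick. Origin: centre of the grip's top face, 218 mm from the hinge axis along the cover, 27 mm above it; x towards the hinge, z out of the top. The frame's top is 6 mm higher than the grip. More than 40 N damages the cover.
- catch_place (a point): Where the catch stands in the incubator's front, under the grip. At the grip the cover needs 3 N when open, 6 N when almost shut. From lid = 0.09 to 0.15 a hook is pushed aside: the force climbs to about 13 N, gives way to 5 N, and the hook snaps over the cover's bar 5 to 8 mm past the peak; 2 mm lower is a hard stop. Its height setting varies unseen: it snaps at lid = -0.02 to 0.04.
- carrier: The loaded carrier: aluminium plate 96 mm (x) by 128 mm (y) by 8 mm with four glass slides with purple stains on top, and an upright blue fin in the middle to hold it by, 44 mm along x, 10 mm thick, rising 30 mm above the plate. Loose, 0.11 to 0.22 kg. Origin under its centre, z up. It may lie in the bay either way round, fin along the incubator's x.
- carrier_fin (a point): Centre of the top edge of the loaded carrier's fin, 38 mm above its underside; axes as the carrier's.
- empty_carrier: A like carrier with four empty dark slots, on the bench near the other; stays where it is. Origin under its centre.
- oil_bottle: Amber immersion oil bottle, 38 mm across, about 85 mm high; stays. Origin under its centre.
- stain_jar: Square glass staining jar with white lid, 66 mm square, 105 mm high; stays. Origin under its centre.
- counter: Grey cell counter with red and grey keys, 260 mm (x) by 95 mm by 62 mm high; stays. Origin under its centre.
- tube_rack: Blue rack with five capped tubes, 70 mm (x) by 160 mm (y), 98 mm high; stays. Origin under its centre.
There are look-alikes about, which are no part of the job. Leave any orange look-alike of the carrier alone.

How it is judged:
By the outcome, as a careful person would: the job done as asked, in the order asked, and still so for the second after the job is handed in, with the robot touching nothing.
It also fails if it takes over 64 s, if anything falls off the work surface, if the arm or the gripper's body presses on something with over 40 N, if the wrist force passes 120 N, or if a joint passes its speed limit or range.

## Working session

There is one attempt and no reset: what is moved stays moved. The work goes in short steps, Python scripts to look and compute and a tool call to move; the robot and the scene stay as the last step left them, time stands still between calls to the robot, and variables do not carry over. Pictures are saved under pics/ and viewed, at most 10 in all, crops included, and the job is handed in when it is done.

Besides the shell and the picture viewer there is one more tool, called after ">>>" as name(argument=value, ...), one argument or row to a line, values as JSON. play_rows: Moves the arm, as the interface text tells. Its arguments: {"type":"object","properties":{"commands":{"type":"array"},"force":{"type":"number"}},"required":["commands"]}

```bash
mkdir -p pics; python3 - <<'E'
from workcell import bot
import cv2,json
print(bot.read_state())
for n in("scene","top"):
    cv2.imwrite(f"pics/{n}0.png",bot.read_camera(n)); print(n,bot.camera_params(n))
print(bot.camera_params("wrist"))
E
```

```text
{'time': 0.0, 'q': array([ 1.10708422e+00,  2.64733087e-01,  1.60535149e+00, -7.89728785e-06,
        1.27369592e+00, -3.69119181e-02]), 'joint_vel': array([-0.00116466, -0.00033563,  0.00157731, -0.00137683, -0.00078797,
       -0.00055114]), 'joint_torque': array([-5.94503344e-04, -5.15101612e+01, -3.67313898e+01, -2.91177466e-04,
        1.29959401e-02, -4.18195168e-05]), 'tool_pos': array([0.27913764, 0.61385074, 0.25498764]), 'tcp_rot': array([-0.66522216, -3.06980682,  0.00333192]), 'wrist_force': array([-0.20242932, -0.72915021, -0.3636022 ]), 'torque': array([-0.04363887,  0.01192355, -0.01389662]), 'grip_force': 0.0, 'width': 1.0003677899274455}
scene {'fov_y': 46.88490260579757, 'cx': 278.3659018784234, 'cy': 209.0154474908724, 'rvec': array([ 2.35140877,  0.71769653, -0.25420849]), 'tvec': array([-0.52063728, -0.14210578,  1.62552697])}
top {'fov_y': 43.17276680391569, 'cx': 276.24278146721167, 'cy': 203.71863108898128, 'rvec': array([ 2.17342879, -2.16088729,  0.11025786]), 'tvec': array([0.04888691, 0.58423497, 1.68120754])}
{'fov_y': 58.9682250250137, 'cx': 283.97335406412805, 'cy': 210.5155772949775, 'rvec': array([-2.44799664, -1.57620347, -0.20631105]), 'tvec': array([-0.67456215, -0.03426979,  0.37951362])}
```

View pics/scene0.png

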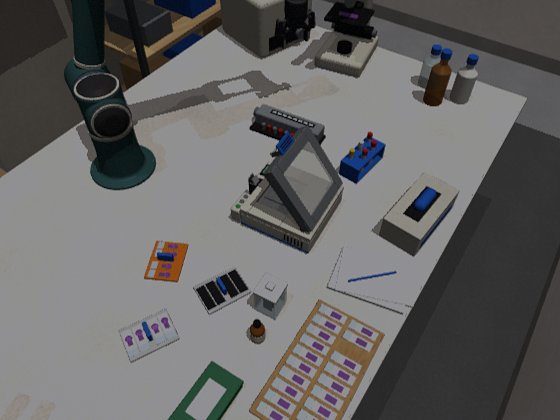

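View pics/top0.png

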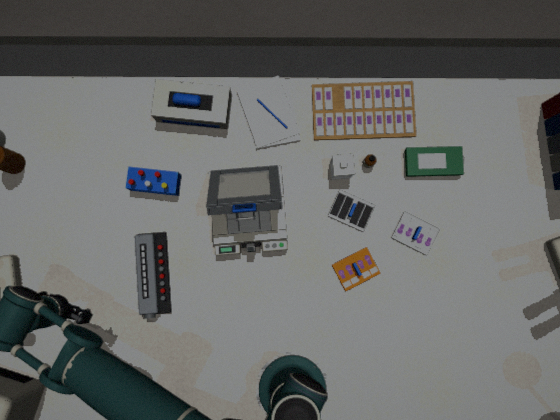

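The top view shows the stained carrier at about (415,232), with its fin at (418,233). The incubator's centre is at about (247,212), with its front edge near row 253 and its cover open. The orange look-alike is at (357,269).

```bash
cat > h.py <<'E'
from workcell import bot
import numpy as np, cv2
from scipy.spatial.transform import Rotation as R
def K(p):
    f=210/np.tan(np.radians(p["fov_y"]/2)); return np.array([[f,0,p["cx"]],[0,f,p["cy"]],[0,0,1.]])
def plane(p,uv,z):
    Rm=R.from_rotvec(p["rvec"]).as_matrix(); c=-Rm.T@p["tvec"]
    d=(Rm.T@np.linalg.inv(K(p))@np.c_[uv,np.ones(len(uv))].T).T
    return c+d*((z-c[2])/d[:,2])[:,None]
def proj(p,X): return cv2.projectPoints(np.array(X,float),p["rvec"],p["tvec"],K(p),None)[0][:,0]
def rel(pos,Rm,s=None):
    "row numbers to go from present measured pose to pos,Rm"
    s=s or bot.read_state(); R0=R.from_rotvec(s["tcp_rot"])
    return np.round(np.r_[R0.inv().apply(np.array(pos)-s["tool_pos"])/.6,(R0.inv()*R.from_matrix(Rm)).as_rotvec()/np.pi],4)
E
python3 - <<'E'
from h import *
p=bot.camera_params("top"); im=cv2.imread("pics/top0.png")
a=cv2.resize(im[195:270,375:455],None,fx=5,fy=5,interpolation=cv2.INTER_CUBIC)
b=cv2.resize(im[160:265,200:295],None,fx=4,fy=4,interpolation=cv2.INTER_CUBIC)
c=np.zeros((420,790,3),np.uint8); c[:375,:400]=a; c[:420,405:785]=b
cv2.imwrite("pics/c0.png",c)
print(plane(p,[(415,232),(418,233)],0.008),plane(p,[(418,233)],.038))
print(plane(p,[(215,257),(288,250)],.078))
pw=bot.camera_params("wrist");s=bot.read_state();R0=R.from_rotvec(s["tcp_rot"])
Rm=R.from_rotvec(pw["rvec"]).as_matrix();C=-Rm.T@pw["tvec"]
print("cam in tool",R0.inv().apply(C-s["tool_pos"]),"\n",R0.as_matrix().T@Rm.T)
E
```

```text
[[ 0.49649636 -0.39884165  0.008     ]
 [ 0.49330582 -0.40850905  0.008     ]] [[ 0.49180038 -0.40056429  0.038     ]]
[[0.41169602 0.24119276 0.078     ]
 [0.43466039 0.01478559 0.078     ]]
cam in tool [ 0.06572371  0.00076395 -0.11879484] 
 [[-1.51585415e-04 -9.65413955e-01 -2.60721830e-01]
 [ 9.99999981e-01 -1.14914800e-04 -1.55894354e-04]
 [ 1.20541788e-04 -2.60721849e-01  9.65413954e-01]]
```

View pics/c0.png

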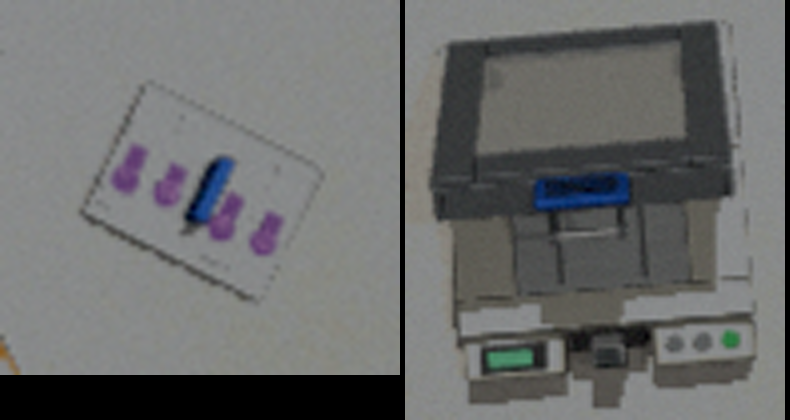

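The crop shows the carrier's corners at roughly (404.6,211.4), (439.6,230), (426.6,255) and (391.4,237.4) in top-camera pixels. I'll lean the hand in the fin's plane with the camera side toward the robot, and view the incubator on the way.

```bash
cat >> h.py <<'E'
def tool(psi,lean):
    "tool z leans outward along heading psi (deg), camera side (+x) back toward robot"
    a,l=np.radians([psi,lean]); d=np.array([np.cos(a),np.sin(a),0]); z=np.sin(l)*d+np.array([0,0,-np.cos(l)])
    x=-np.cos(l)*d+np.array([0,0,-np.sin(l)]); return np.c_[x,np.cross(z,x),z]
E
python3 - <<'E'
from h import *
p=bot.camera_params("top")
c=plane(p,np.array([(404.6,211.4),(439.6,230),(426.6,255),(391.4,237.4)]),.008)
print(c.mean(0)); e=c-np.roll(c,-1,0); print(np.linalg.norm(e,axis=1)); print(np.degrees(np.arctan2(e[:,1],e[:,0])))
print(rel((.40,.17,.42),tool(6,33)))
E
```

```text
[ 0.49195427 -0.40047871  0.008     ]
[0.12749786 0.09231747 0.12602701 0.09585679]
[  61.91875888  -28.5386097  -116.47206452  152.38715257]
[-0.4896 -0.5906 -0.2737 -0.0493 -0.1791 -0.1643]
```

>>> play_rows(
  commands=[
    [[-0.1, -0.1, -0.25, 0, 0, 0, -1], [-0.49, -0.59, -0.274, -0.049, -0.179, -0.164, -1], [-0.49, -0.59, -0.274, -0.049, -0.179, -0.164, -1], [-0.49, -0.59, -0.274, -0.049, -0.179, -0.164, -1], [-0.49, -0.59, -0.274, -0.049, -0.179, -0.164, -1], [-0.49, -0.59, -0.274, -0.049, -0.179, -0.164, -1], [-0.49, -0.59, -0.274, -0.049, -0.179, -0.164, -1], [-0.49, -0.59, -0.274, -0.049, -0.179, -0.164, -1]],
  ],
)

```text
time: 0.9
tool_pos: [0.3736, 0.2638, 0.3921]
tcp_rot: [-0.138, 2.562, 0.04]
wrist_force: [1.1, -0.6, -0.1]
width: 1.001
grip_force: 0.0
```

```bash
python3 - <<'E'
from h import *
print(bot.read_state()["q"],rel((.40,.13,.40),tool(6,33)))
E
```

```text
[ 0.81035486 -0.51127472  2.14244836 -0.40954948  1.0870358  -0.75395587] [-0.0238 -0.2264 -0.      0.0003  0.      0.0008]
```

>>> play_rows(
  commands=[
    [[-0.024, -0.226, 0, 0, 0, 0, -1], [-0.024, -0.226, 0, 0, 0, 0, -1], [-0.024, -0.226, 0, 0, 0, 0, -1], [-0.024, -0.226, 0, 0, 0, 0, -1], [-0.024, -0.226, 0, 0, 0, 0, -1]],
  ],
)

```text
time: 1.4
tool_pos: [0.4012, 0.1303, 0.4009]
tcp_rot: [-0.126, 2.563, 0.04]
wrist_force: [-0.2, 0.3, -0.6]
width: 1.001
grip_force: 0.0
```

```bash
python3 - <<'E'
from h import *
import pickle
s=bot.read_state();p=bot.camera_params("wrist");im=bot.read_camera("wrist")
pickle.dump(p,open("w1.pkl","wb"));cv2.imwrite("pics/w1.png",im);print(s["tool_pos"],s["q"],s["joint_vel"].round(3))
E
```

```text
[0.40124642 0.13033227 0.40089616] [ 0.36260322 -0.66154128  2.20221258 -0.16318428  1.04589645 -1.26487316] [ 0.075  0.022 -0.007 -0.    -0.002  0.002]
```

View pics/w1.png

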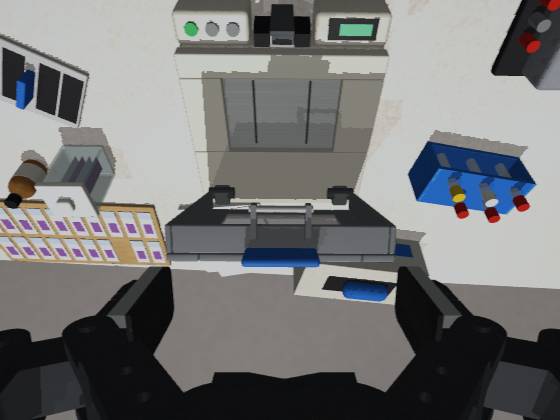

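The wrist view shows the bay floor at columns 222–340 and rows 79–152. The catch is at about (283,28), the grip at (281,257) and the open cover lies below that. I'll zoom in on the bay with the model drawn over it.

```bash
cat > fit.py <<'E'
from h import *
import pickle
from scipy.optimize import least_squares
p=pickle.load(open("w1.pkl","rb"))
# model points in incubator frame: bay floor rear corners, rim front corners
M=np.array([[.032,.068,.067],[.032,-.068,.067],[-.072,.068,.078],[-.072,-.068,.078]])
def W(q,M): return np.c_[R.from_euler('z',q[2]).apply(M)[:,:2]+q[:2],M[:,2]]
def fit(uv,M=M):
    r=least_squares(lambda q:(proj(p,W(q,M))-uv).ravel(),[.54,.13,.1]); return r.x,r.fun
E
python3 - <<'E'
from fit import *
q,e=fit(np.array([(340,152),(228,150),(336,79),(222,79.)])); print(q,e.round(1))
im=cv2.imread("pics/w1.png"); b=cv2.resize(im[0:200,165:400],None,fx=3,fy=3,interpolation=cv2.INTER_CUBIC)
b=cv2.convertScaleAbs(b,alpha=1.3,beta=10)
L=lambda a,z: np.array([[a[0],a[2],z],[a[0],a[3],z],[a[1],a[3],z],[a[1],a[2],z]])
for m,c in((L((-.072,.032,-.068,.068),.078),(0,0,255)),(L((-.072,.032,-.068,.068),.067),(0,255,0)),(L((-.1325,.1325,-.115,.115),.078),(255,0,0))):
    uv=((proj(p,W(q,m))-(165,0)+.5)*3-.5); cv2.polylines(b,[np.round(uv).astype(int)],True,c,1)
cv2.imwrite("pics/c1.png",b)
E
```

```text
[0.56742269 0.14497608 0.11583806] [-7.4 -4.6  4.  -1.1  4.9  1.  -2.1  3. ]
```

View pics/c1.png

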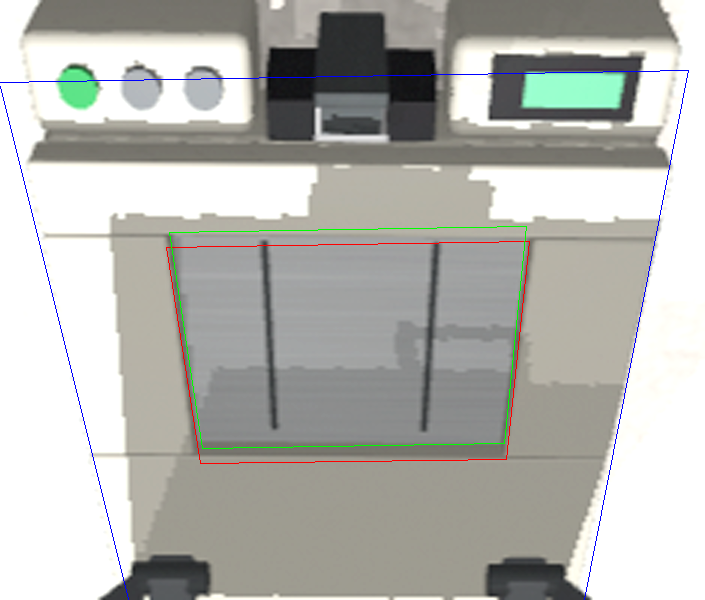

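```bash
python3 - <<'E'
from fit import *
M=np.array([[-.072,-.068,.078],[-.072,.068,.078],[.032,-.068,.078],[.032,.068,.078],[.032,-.068,.067],[.032,.068,.067]])
c=np.array([(168,236),(531,238),(199,455),(509,458),(203,443),(505,445)])
uv=(c+.5)/3-.5+(165,0)
q,e=fit(uv,M); print(q,np.degrees(q[2]),e.reshape(-1,2).round(1)); print(W(q,np.array([[-.02,0,.067]])))
q,e=fit(uv[:4],M[:4]); print(q,np.degrees(q[2]),e.reshape(-1,2).round(1))
P=plane(p,uv[:4],.078); print(P.round(4), np.linalg.norm(P[0]-P[1]),np.linalg.norm(P[2]-P[3]),np.linalg.norm(P[0]-P[2]),np.linalg.norm(P[1]-P[3]))
# pick hover
print("pick hover",rel((.492,-.400,.22),tool(-28,33)))
print("via",rel((.46,-.13,.42),tool(-5,33)))
E
```

```text
[0.56513777 0.14533965 0.09930939] 5.690008804757056 [[ 0.4  0.9]
 [ 1.   0. ]
 [ 0.   0.8]
 [-0.9 -0.4]
 [-0.6 -0.4]
 [-0.3 -1.3]]
[[0.54523631 0.14335672 0.067     ]]
[0.56468367 0.14506944 0.09910853] 5.6785004242884005 [[ 0.2  0.5]
 [ 0.8 -0.4]
 [-0.2  0.5]
 [-1.  -0.6]]
[[0.4992 0.0701 0.078 ]
 [0.4868 0.2048 0.078 ]
 [0.6024 0.0808 0.078 ]
 [0.5907 0.2174 0.078 ]] 0.13524186163321159 0.1370924176324554 0.10370523151934616 0.10468210453239335
pick hover [ 1.124e-01 -8.975e-01  2.842e-01  1.029e-01 -2.000e-04  1.574e-01]
via [-6.270e-02 -4.439e-01  1.400e-03  3.330e-02 -1.000e-04  5.030e-02]
```

```bash
python3 - <<'E'
from h import *
print(rel((.404,-.353,.20),tool(-28,33)))
E
```

```text
[ 2.463e-01 -8.047e-01  2.372e-01  1.029e-01 -2.000e-04  1.574e-01]
```

>>> play_rows(
  commands=[
    [[0.12, -0.5, 0.1, 0.05, 0, 0.08, -1], [0.12, -0.5, 0.1, 0.05, 0, 0.08, -1], [0.12, -0.5, 0.1, 0.05, 0, 0.08, -1], [0.246, -0.805, 0.237, 0.103, 0, 0.157, -1], [0.246, -0.805, 0.237, 0.103, 0, 0.157, -1], [0.246, -0.805, 0.237, 0.103, 0, 0.157, -1], [0.246, -0.805, 0.237, 0.103, 0, 0.157, -1], [0.246, -0.805, 0.237, 0.103, 0, 0.157, -1]],
  ],
)

```text
time: 2.25
tool_pos: [0.4055, -0.2327, 0.2548]
tcp_rot: [0.613, 2.501, -0.184]
wrist_force: [1.3, 0.6, 0.4]
width: 1.0
grip_force: 0.0
```

```bash
python3 - <<'E'
from h import *
s=bot.read_state();print(s["tool_pos"],s["q"].round(2),rel((.404,-.353,.20),tool(-28,33)))
E
```

```text
[ 0.40545963 -0.23267545  0.25477176] [-0.63 -0.51  2.39  0.13  0.69 -1.79] [-0.0261 -0.1788  0.1261  0.001   0.0004  0.0022]
```

>>> play_rows(
  commands=[
    [[-0.026, -0.179, 0.126, 0.001, 0, 0.002, -1], [-0.026, -0.179, 0.126, 0.001, 0, 0.002, -1], [-0.026, -0.179, 0.126, 0.001, 0, 0.002, -1], [-0.026, -0.179, 0.126, 0.001, 0, 0.002, -1], [-0.026, -0.179, 0.126, 0.001, 0, 0.002, -1]],
  ],
)

```text
time: 2.75
tool_pos: [0.4032, -0.3519, 0.1991]
tcp_rot: [0.627, 2.502, -0.183]
wrist_force: [1.0, 0.3, 0.4]
width: 0.999
grip_force: 0.0
```

```bash
python3 - <<'E'
from h import *
import pickle
s=bot.read_state();p=bot.camera_params("wrist");im=bot.read_camera("wrist")
pickle.dump(p,open("w2.pkl","wb"));cv2.imwrite("pics/w2.png",im);print(s["tool_pos"],s["q"].round(2),s["joint_vel"].round(3))
m=np.array([[x,y,.008] for x,y in((-.048,-.064),(-.048,.064),(.048,.064),(.048,-.064))])
print(proj(p,R.from_euler('z',-28,degrees=True).apply(m)+(.492,-.4005,0)))
b=cv2.resize(im,(784,588),interpolation=cv2.INTER_CUBIC);cv2.imwrite("pics/w2b.png",b)
E
```

```text
[ 0.40323172 -0.35188237  0.19906736] [-0.89 -0.25  2.33  0.41  0.57 -2.27] [ 0.014 -0.046  0.008 -0.005  0.005 -0.002]
[[201.77485193 118.53051661]
 [360.79650763 118.16677315]
 [346.17942271 200.48582039]
 [217.76551717 200.76778364]]
```

View pics/w2b.png

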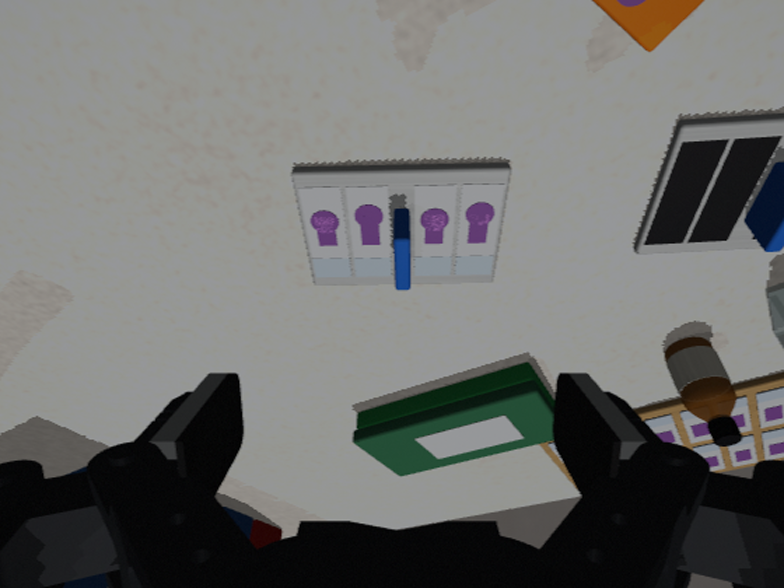

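Enlarged 1.4 times, the wrist view shows the carrier's far corners at (315,284) and (495,282). The fin's top runs from (402,238) to (403,290), and the fin's near foot is at (401,208).

```bash
python3 - <<'E'
from h import *
import pickle
from scipy.optimize import least_squares
p=pickle.load(open("w2.pkl","rb"))
M=np.array([[.048,-.064,.008],[.048,.064,.008],[-.022,0,.038],[.022,0,.038],[-.022,0,.008]])
# image left/right: predicted left far corner was y=-.064
uv=np.array([(315,284),(495,282),(402,238),(403,290),(401,208)])/1.4
uv=np.array(uv)
W=lambda q,M:np.c_[R.from_euler('z',q[2]).apply(M)[:,:2]+q[:2],M[:,2]]
r=least_squares(lambda q:(proj(p,W(q,M))-uv).ravel(),[.49,-.4,-.5])
q=r.x;print(q,np.degrees(q[2]),r.fun.reshape(-1,2).round(1))
for z in(0,.008):print((proj(p,W(q,np.array([[-.048,-.064,z],[-.048,.064,z]])))*1.4).round())
a=np.degrees(q[2]);T=tool(a,33)
for gz in(.11,.032):
    pos=np.array([q[0],q[1],gz])-.006*T[:,2]; print(gz,pos,rel(pos,T))
E
```

```text
[ 0.49718185 -0.39731273 -0.46062053] -26.39161224102353 [[-0.   1.2]
 [-1.  -0.1]
 [-0.   0.4]
 [ 0.4  0.1]
 [ 0.5 -1.4]]
[[292. 165.]
 [509. 159.]]
[[291. 173.]
 [511. 167.]]
0.11 [ 0.4942546  -0.39586016  0.11503202] [-0.0645  0.0061  0.2102 -0.0048 -0.0006 -0.0078]
0.032 [ 0.4942546  -0.39586016  0.03703202] [ 0.0061  0.006   0.3193 -0.0048 -0.0006 -0.0078]
```

>>> play_rows(
  commands=[
    [[-0.064, 0.006, 0.21, -0.005, 0, -0.008, -1], [-0.064, 0.006, 0.21, -0.005, 0, -0.008, -1], [-0.064, 0.006, 0.21, -0.005, 0, -0.008, -1], [-0.03, 0.006, 0.265, -0.005, 0, -0.008, -1], [-0.01, 0.006, 0.295, -0.005, 0, -0.008, -1], [0.006, 0.006, 0.319, -0.005, 0, -0.008, -1], [0.006, 0.006, 0.319, -0.005, 0, -0.008, -1], [0.006, 0.006, 0.319, -0.005, 0, -0.008, -1]],
  ],
)

```text
time: 3.6
tool_pos: [0.5008, -0.3943, 0.0495]
tcp_rot: [0.604, 2.527, -0.189]
wrist_force: [-0.8, 0.3, 0.9]
width: 1.002
grip_force: 0.0
```

```bash
python3 - <<'E'
from h import *
T=tool(-26.4,33);s=bot.read_state();print(s["tool_pos"],s["q"].round(2),s["wrist_force"],rel((.4943,-.3959,.037),T))
E
```

```text
[ 0.50079967 -0.39434842  0.04945407] [-0.78  0.2   2.23  0.72  0.23 -2.55] [-0.79781963  0.25430623  0.91862957] [ 0.0182 -0.007   0.0132 -0.0055 -0.0065 -0.0011]
```

Joint 6 is at its limit at this lean. A lean of 28° frees it and still clears the cover.

```bash
python3 - <<'E'
from h import *
T=tool(-26.4,28);
for z in(.06,.032): print(rel(np.array([.4972,-.3973,z])-.006*T[:,2],T))
E
```

```text
[-0.0073 -0.0075 -0.0265 -0.0054  0.0213 -0.0014]
[ 0.0174 -0.0069  0.0132 -0.0054  0.0213 -0.0014]
```

>>> play_rows(
  commands=[
    [[-0.007, -0.007, -0.026, -0.005, 0.021, -0.001, -1], [-0.007, -0.007, -0.026, -0.005, 0.021, -0.001, -1], [-0.007, -0.007, -0.026, -0.005, 0.021, -0.001, -1]],
  ],
)

```text
time: 3.9
tool_pos: [0.4953, -0.3984, 0.0676]
tcp_rot: [0.611, 2.586, -0.157]
wrist_force: [0.2, -0.2, 0.5]
width: 1.0
grip_force: 0.0
```

```bash
python3 - <<'E'
from h import *
T=tool(-26.4,28);s=bot.read_state();print(s["tool_pos"],s["q"].round(2))
for z in(.06,.032): print(rel(np.array([.4972,-.3973,z])-.006*T[:,2],T))
E
```

```text
[ 0.49527202 -0.39842524  0.06762595] [-0.79  0.18  2.19  0.47  0.34 -2.31]
[ 0.0042  0.0031  0.0021 -0.0012  0.0017 -0.0007]
[ 0.0263  0.0032  0.0432 -0.0012  0.0017 -0.0007]
```

>>> play_rows(
  commands=[
    [[0.026, 0.003, 0.043, -0.001, 0.002, -0.001, -1], [0.026, 0.003, 0.043, -0.001, 0.002, -0.001, -1], [0.026, 0.003, 0.043, -0.001, 0.002, -0.001, -1]],
  ],
)

```text
time: 4.2
tool_pos: [0.4921, -0.3932, 0.0331]
tcp_rot: [0.611, 2.599, -0.146]
wrist_force: [-0.4, -0.5, -0.6]
width: 1.003
grip_force: 0.0
```

```bash
python3 - <<'E'
from h import *
T=tool(-26.4,28);s=bot.read_state();print(s["tool_pos"],s["q"].round(2),s["wrist_force"])
print(rel(np.array([.4972,-.3973,.032])-.006*T[:,2],T))
E
```

```text
[ 0.49212403 -0.39323873  0.03313123] [-0.79  0.23  2.2   0.55  0.29 -2.4 ] [-0.38455072 -0.51365091 -0.60385941]
[-0.0084 -0.0023 -0.0034  0.0007 -0.0028 -0.0004]
```

>>> play_rows(
  commands=[
    [[-0.008, -0.002, -0.003, 0.001, -0.003, 0, -1], [-0.008, -0.002, -0.003, 0.001, -0.003, 0, -1], [-0.008, -0.002, -0.003, 0.001, -0.003, 0, -1]],
  ],
)

```text
time: 4.5
tool_pos: [0.4961, -0.3973, 0.0388]
tcp_rot: [0.608, 2.587, -0.156]
wrist_force: [-0.4, -0.2, -0.6]
width: 1.0
grip_force: 0.0
```

```bash
python3 - <<'E'
from h import *
import pickle
T=tool(-26.4,28);s=bot.read_state();print(s["tool_pos"],s["q"].round(2),s["wrist_force"])
print(rel(np.array([.4972,-.3973,.032])-.006*T[:,2],T))
E
```

```text
[ 0.4960729  -0.39733437  0.03882164] [-0.79  0.23  2.2   0.56  0.29 -2.41] [-0.36564924 -0.19928511 -0.57339519]
[ 0.0039  0.0009  0.0008 -0.0008  0.0014 -0.0001]
```

>>> play_rows(
  commands=[
    [[0.002, 0, 0, 0, 0, 0, 1], [0.002, 0, 0, 0, 0, 0, 1], [0.002, 0, 0, 0, 0, 0, 1], [0.002, 0, 0, 0, 0, 0, 1], [0.002, 0, 0, 0, 0, 0, 1], [0.002, 0, 0, 0, 0, 0, 1], [0.002, 0, 0, 0, 0, 0, 1], [0.002, 0, 0, 0, 0, 0, 1]],
  ],
  force=60,
)

```text
time: 5.3
tool_pos: [0.4944, -0.3963, 0.0369]
tcp_rot: [0.609, 2.589, -0.154]
wrist_force: [-0.4, -0.4, 0.7]
width: 0.104
grip_force: 58.8
```

```bash
python3 - <<'E'
from h import *
s=bot.read_state();R0=R.from_rotvec(s["tcp_rot"]);print(s["tool_pos"],s["width"]*.085,R0.as_matrix().round(3),s["wrist_force"])
T=R0.as_matrix();print("lean",np.degrees(np.arcsin(np.hypot(T[0,2],T[1,2]))),"psi",np.degrees(np.arctan2(T[1,2],T[0,2])))
print("up",R0.inv().apply([0,0,.10])/.6)
E
```

```text
[ 0.4944091  -0.3962585   0.03692177] 0.008837334366016714 [[-0.79   0.446  0.422]
 [ 0.393  0.895 -0.211]
 [-0.472 -0.001 -0.882]] [-0.42800241 -0.4186522   0.71191266]
lean 28.138411830223472 psi -26.626104378207263
up [-0.0786002  -0.00022741 -0.14696848]
```

>>> play_rows(
  commands=[
    [[-0.008, 0, -0.015, 0, 0, 0, 1], [-0.02, 0, -0.037, 0, 0, 0, 1], [-0.035, 0, -0.066, 0, 0, 0, 1], [-0.055, 0, -0.103, 0, 0, 0, 1], [-0.075, 0, -0.14, 0, 0, 0, 1], [-0.09, 0, -0.169, 0, 0, 0, 1], [-0.102, 0, -0.191, 0, 0, 0, 1], [-0.102, 0, -0.191, 0, 0, 0, 1]],
  ],
)

```text
time: 6.1
tool_pos: [0.4956, -0.3971, 0.1697]
tcp_rot: [0.607, 2.585, -0.157]
wrist_force: [1.2, -0.0, -0.5]
width: 0.1
grip_force: 58.5
```

```bash
cat >> h.py <<'E'
BAY=np.array([.5450,.1432,.067]); YAW=5.7
def target(dx=0,dz=0,lean=28.1,back=0):
    T=tool(YAW,lean); o=R.from_euler('z',YAW,degrees=True).apply([-.003+dx,0,.0369+dz])
    return BAY+o-back*T[:,2],T
def lv():
    s=bot.read_state();T=R.from_rotvec(s["tcp_rot"]).as_matrix()
    print("pos",s["tool_pos"].round(4),"lean",np.degrees(np.arcsin(np.hypot(T[0,2],T[1,2]))).round(2),"psi",np.degrees(np.arctan2(T[1,2],T[0,2])).round(2),"roll",np.degrees(np.arcsin(T[2,1])).round(2),"q",s["q"].round(2),"F",s["wrist_force"].round(1),"w",round(s["width"],3))
E
python3 - <<'E'
from h import *
lv(); print(rel(*target(back=.10,dx=-.02)),target(back=.10,dx=-.02)[0])
E
```

```text
pos [ 0.4956 -0.3971  0.1697] lean 28.38 psi -26.77 roll -0.16 q [-0.79  0.02  2.13  0.3   0.54 -2.12] F [ 1.2 -0.  -0.5] w 0.1
[ 0.3565  0.7805 -0.2377 -0.0854  0.0013 -0.157 ] [0.47524542 0.13623757 0.19211269]
```

>>> play_rows(
  commands=[
    [[0.007, 0.016, -0.005, -0.002, 0, -0.003, 1], [0.021, 0.047, -0.014, -0.005, 0, -0.009, 1], [0.039, 0.086, -0.026, -0.009, 0, -0.017, 1], [0.061, 0.133, -0.04, -0.015, 0, -0.027, 1], [0.082, 0.18, -0.055, -0.02, 0, -0.036, 1], [0.103, 0.226, -0.069, -0.025, 0, -0.046, 1], [0.125, 0.273, -0.083, -0.03, 0, -0.055, 1], [0.146, 0.32, -0.097, -0.035, 0, -0.064, 1]],
  ],
)

```text
time: 6.9
tool_pos: [0.4842, -0.1742, 0.1741]
tcp_rot: [0.306, 2.639, -0.073]
wrist_force: [0.6, 0.4, -0.6]
width: 0.104
grip_force: 58.5
```

```bash
python3 - <<'E'
from h import *
lv(); print(rel(*target(back=.10,dx=-.02)))
E
```

```text
pos [ 0.4842 -0.1742  0.1741] lean 27.9 psi -12.95 roll 0.13 q [-0.46 -0.24  2.35  0.2   0.57 -1.95] F [ 0.6  0.4 -0.6] w 0.104
[ 0.1037  0.5005 -0.0876 -0.0486 -0.001  -0.093 ]
```

>>> play_rows(
  commands=[
    [[0.01, 0.05, -0.009, -0.005, 0, -0.009, 1], [0.021, 0.1, -0.018, -0.01, 0, -0.019, 1], [0.036, 0.175, -0.031, -0.017, 0, -0.033, 1], [0.052, 0.25, -0.044, -0.024, -0.001, -0.047, 1], [0.067, 0.325, -0.057, -0.032, -0.001, -0.06, 1], [0.083, 0.4, -0.07, -0.039, -0.001, -0.074, 1], [0.095, 0.46, -0.08, -0.045, -0.001, -0.086, 1], [0.104, 0.5, -0.088, -0.049, -0.001, -0.093, 1]],
  ],
)

```text
time: 7.7
tool_pos: [0.4751, 0.1357, 0.192]
tcp_rot: [-0.136, 2.648, 0.032]
wrist_force: [0.6, 0.3, -1.6]
width: 0.101
grip_force: 58.7
```

```bash
python3 - <<'E'
from h import *
import pickle
lv(); 
for b,dx,dz in((.05,0,0),(0,0,.02)): print(b,rel(*target(back=b,dx=dx,dz=dz)))
p=bot.camera_params("wrist");cv2.imwrite("pics/w3.png",bot.read_camera("wrist"));pickle.dump(p,open("w3.pkl","wb"))
E
```

```text
pos [0.4751 0.1357 0.192 ] lean 28.12 psi 5.7 roll -0.09 q [ 0.28 -0.31  2.36 -0.15  0.61 -1.29] F [ 0.6  0.3 -1.6] w 0.101
0.05 [-0.0298  0.0007  0.099   0.      0.0001  0.0011]
0 [-4.55e-02  7.00e-04  1.53e-01  0.00e+00  1.00e-04  1.10e-03]
```

View pics/w3.png

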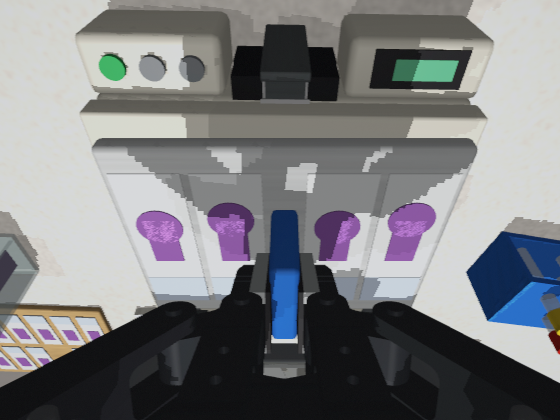

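The carrier is held level and centred: the plate's near edge runs from (93,140) to (478,140), and the fin is at column 285.

```bash
python3 - <<'E'
from h import *
import pickle
p=pickle.load(open("w3.pkl","rb"));s=bot.read_state()
Rz=R.from_euler('z',YAW,degrees=True);o=s["tool_pos"]-Rz.apply([-.003,0,.0369])
print("carrier near edge top/bottom, fin top ends",proj(p,Rz.apply(np.array([[-.048,-.064,.008],[-.048,.064,.008],[-.048,-.064,0],[-.048,.064,0],[-.022,0,.038],[.022,0,.038]]))+o).round(1))
E
```

```text
carrier near edge top/bottom, fin top ends [[ 92.4 148.6]
 [483.8 149.9]
 [101.2 135.4]
 [474.7 136.7]
 [287.9 272.1]
 [286.8 340.2]]
```

>>> play_rows(
  commands=[
    [[-0.008, 0, 0.025, 0, 0, 0.001, 1], [-0.015, 0.001, 0.05, 0, 0, 0.001, 1], [-0.023, 0.001, 0.075, 0, 0, 0.001, 1], [-0.03, 0.001, 0.099, 0, 0, 0.001, 1], [-0.038, 0.001, 0.125, 0, 0, 0.001, 1], [-0.0455, 0.001, 0.146, 0, 0, 0.001, 1], [-0.0455, 0.001, 0.153, 0, 0, 0.001, 1], [-0.0455, 0.001, 0.153, 0, 0, 0.001, 1]],
  ],
)

```text
time: 8.55
tool_pos: [0.5419, 0.1397, 0.1228]
tcp_rot: [-0.126, 2.651, 0.03]
wrist_force: [-3.1, 0.2, -5.7]
width: 0.102
grip_force: 58.8
```

```bash
python3 - <<'E'
from h import *
import pickle
lv(); 
for b,dx,dz in((0,0,.02),(0,0,.0)): print(dz,rel(*target(back=b,dx=dx,dz=dz)))
p=bot.camera_params("wrist");im=bot.read_camera("wrist");pickle.dump(p,open("w4.pkl","wb"))
Rz=R.from_euler('z',YAW,degrees=True)
uv=proj(p,Rz.apply(np.array([[-.052,-.068,.011],[-.052,.068,.011],[.052,.068,.011],[.052,-.068,.011]]))+BAY)
cv2.polylines(im,[np.round(uv*8).astype(int)],True,(0,0,255),1,shift=3);cv2.imwrite("pics/w4.png",im)
E
```

```text
pos [0.5419 0.1397 0.1228] lean 27.93 psi 5.34 roll -0.06 q [ 0.25 -0.06  2.31 -0.18  0.42 -1.27] F [-3.1  0.2 -5.7] w 0.102
0.02 [-0.0014  0.0053 -0.0013 -0.0009 -0.0009 -0.0011]
0.0 [ 0.0142  0.0054  0.0281 -0.0009 -0.0009 -0.0011]
```

View pics/w4.png

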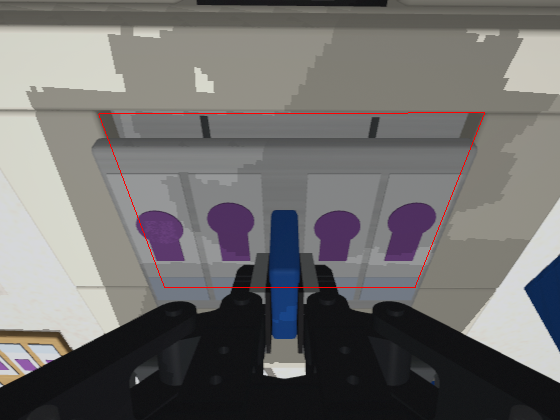

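The drawn rim matches the bay, and the carrier sits about 3 mm to its −y side. I'll check whether the force comes from contact before going on.

```bash
python3 - <<'E'
from h import *
lv(); s=bot.read_state(); print(s["joint_vel"].round(3),s["torque"].round(2))
im=bot.read_camera("scene");cv2.imwrite("pics/s4.png",cv2.resize(im[100:270,200:400],None,fx=3,fy=3,interpolation=cv2.INTER_CUBIC)); lv()
E
```

```text
pos [0.5418 0.1396 0.1231] lean 27.94 psi 5.34 roll -0.06 q [ 0.25 -0.06  2.31 -0.18  0.42 -1.27] F [-4.1  0.6 -6.1] w 0.105
[-0.001 -0.012  0.002  0.     0.01  -0.001] [-0.06  0.54 -0.01]
pos [0.5418 0.1395 0.1233] lean 27.95 psi 5.33 roll -0.06 q [ 0.25 -0.06  2.31 -0.18  0.42 -1.27] F [-3.9  0.2 -7.7] w 0.104
```

View pics/s4.png

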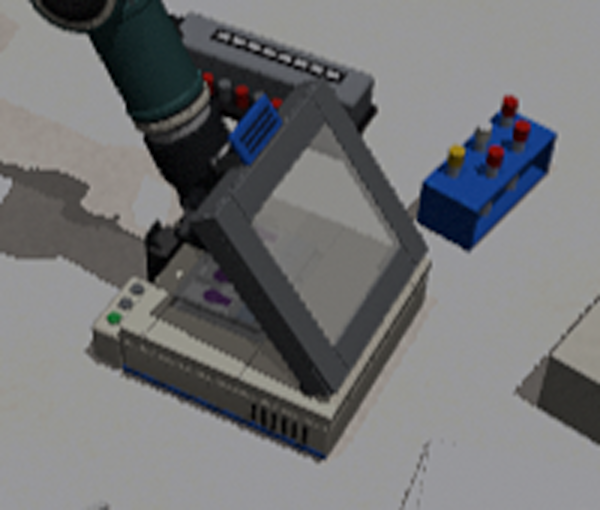

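The hand is lightly touching the cover's edge at about 8 N. Going down relieves the contact, so I'll correct y and lower a little.

>>> play_rows(
  commands=[
    [[0.001, 0.003, 0.003, -0.001, 0, -0.001, 1], [0.003, 0.005, 0.007, -0.001, 0, -0.001, 1], [0.004, 0.005, 0.009, -0.001, 0, -0.001, 1], [0.004, 0.005, 0.009, -0.001, 0, -0.001, 1]],
  ],
)

```text
time: 9.05
tool_pos: [0.544, 0.1429, 0.1198]
tcp_rot: [-0.131, 2.646, 0.034]
wrist_force: [-4.0, 0.4, -4.8]
width: 0.104
grip_force: 58.8
```

```bash
python3 - <<'E'
from h import *
lv()
for dz in(.013,.006,.0): print(dz,rel(*target(dz=dz)))
E
```

```text
pos [0.544  0.1429 0.1198] lean 28.23 psi 5.78 roll 0.05 q [ 0.25 -0.05  2.31 -0.18  0.4  -1.26] F [-4.   0.4 -4.8] w 0.104
0.013 [ 0.0052  0.0003  0.0026  0.0002  0.0007 -0.0002]
0.006 [ 0.0107  0.0003  0.0129  0.0002  0.0007 -0.0002]
0.0 [ 0.0154  0.0003  0.0217  0.0002  0.0007 -0.0002]
```

>>> play_rows(
  commands=[
    [[0.005, 0, 0.003, 0, 0.001, 0, 1], [0.005, 0, 0.003, 0, 0.001, 0, 1], [0.006, 0, 0.004, 0, 0.001, 0, 1], [0.008, 0, 0.008, 0, 0.001, 0, 1], [0.01, 0, 0.011, 0, 0.001, 0, 1], [0.011, 0, 0.013, 0, 0.001, 0, 1], [0.011, 0, 0.013, 0, 0.001, 0, 1]],
  ],
)

```text
time: 9.75
tool_pos: [0.5428, 0.1427, 0.1097]
tcp_rot: [-0.131, 2.649, 0.034]
wrist_force: [0.0, -0.1, -1.4]
width: 0.106
grip_force: 58.8
```

```bash
python3 - <<'E'
from h import *
lv()
for dz in(.006,.0,-.002): print(dz,rel(*target(dz=dz)))
E
```

```text
pos [0.5428 0.1427 0.1097] lean 28.08 psi 5.77 roll 0.06 q [ 0.25 -0.04  2.31 -0.19  0.38 -1.25] F [ 0.  -0.1 -1.4] w 0.106
0.006 [ 0.001   0.0005 -0.0009  0.0002 -0.0001 -0.0003]
0.0 [ 0.0057  0.0004  0.008   0.0002 -0.0001 -0.0003]
-0.002 [ 0.0073  0.0004  0.0109  0.0002 -0.0001 -0.0003]
```

Clear of the cover and in the bay. Next I'll lower to the floor gently.

>>> play_rows(
  commands=[
    [[0.002, 0, 0.002, 0, 0, 0, 1], [0.004, 0, 0.005, 0, 0, 0, 1], [0.006, 0, 0.008, 0, 0, 0, 1], [0.006, 0, 0.008, 0, 0, 0, 1]],
  ],
)

```text
time: 10.15
tool_pos: [0.542, 0.1427, 0.104]
tcp_rot: [-0.131, 2.648, 0.034]
wrist_force: [0.1, 0.8, -0.8]
width: 0.109
grip_force: 58.8
```

```bash
python3 - <<'E'
from h import *
lv()
for dz in(.0,-.001,-.002): print(dz,rel(*target(dz=dz)))
E
```

```text
pos [0.542  0.1427 0.104 ] lean 28.11 psi 5.78 roll 0.06 q [ 0.25 -0.03  2.32 -0.2   0.37 -1.25] F [ 0.1  0.8 -0.8] w 0.109
0.0 [ 0.0001  0.0004  0.0002  0.0002  0.0001 -0.0003]
-0.001 [ 0.0009  0.0003  0.0016  0.0002  0.0001 -0.0003]
-0.002 [ 0.0017  0.0003  0.0031  0.0002  0.0001 -0.0003]
```

>>> play_rows(
  commands=[
    [[0.0004, 0, 0.0008, 0, 0, 0, 1], [0.0009, 0, 0.0016, 0, 0, 0, 1], [0.0009, 0, 0.0016, 0, 0, 0, 1]],
  ],
)

```text
time: 10.45
tool_pos: [0.5425, 0.1428, 0.1039]
tcp_rot: [-0.131, 2.647, 0.034]
wrist_force: [-3.2, -0.2, 5.3]
width: 0.105
grip_force: 59.7
```

>>> play_rows(
  commands=[
    [[0.0004, 0, 0.0008, 0, 0, 0, 1], [0.0008, 0, 0.0015, 0, 0, 0, 1], [0.0008, 0, 0.0015, 0, 0, 0, 1]],
  ],
)

```text
time: 10.75
tool_pos: [0.5429, 0.1429, 0.1039]
tcp_rot: [-0.13, 2.646, 0.035]
wrist_force: [-8.4, -0.5, 11.6]
width: 0.099
grip_force: 61.0
```

>>> play_rows(
  commands=[
    [[-0.0008, 0, -0.0015, 0, 0, 0, 1], [-0.0008, 0, -0.0015, 0, 0, 0, 0.2], [-0.0008, 0, -0.0015, 0, 0, 0, 0.2], [-0.0008, 0, -0.0015, 0, 0, 0, 0.2], [-0.0008, 0, -0.0015, 0, 0, 0, 0.2], [-0.0008, 0, -0.0015, 0, 0, 0, 0.2]],
  ],
)

```text
time: 11.35
tool_pos: [0.542, 0.1427, 0.103]
tcp_rot: [-0.131, 2.648, 0.034]
wrist_force: [-0.1, 0.7, 0.0]
width: 0.404
grip_force: 0.0
```

>>> play_rows(
  commands=[
    [[0, 0, -0.01, 0, 0, 0, 0.2], [0, 0, -0.03, 0, 0, 0, 0.2], [0, 0, -0.07, 0, 0, 0, 0.2], [0, 0, -0.12, 0, 0, 0, 0.2], [0, 0, -0.17, 0, 0, 0, 0.2], [0, 0, -0.21, 0, 0, 0, 0.2], [0, 0, -0.25, 0, 0, 0, 0.2], [0, 0, -0.25, 0, 0, 0, 0.2]],
  ],
)

```text
time: 12.15
tool_pos: [0.4727, 0.1362, 0.2406]
tcp_rot: [-0.13, 2.64, 0.037]
wrist_force: [0.3, 0.8, 0.4]
width: 0.399
grip_force: 0.0
```

```bash
python3 - <<'E'
from h import *
lv()
p=bot.camera_params("wrist");im=bot.read_camera("wrist")
Rz=R.from_euler('z',YAW,degrees=True)
for h,x,y in((.008,.048,.064),(.011,.052,.068)):
    uv=proj(p,Rz.apply(np.array([[-x,-y,h],[-x,y,h],[x,y,h],[x,-y,h]]))+BAY)
    cv2.polylines(im,[np.round(uv*8).astype(int)],True,(0,0,255) if h>.01 else (0,255,0),1,shift=3)
cv2.imwrite("pics/w5.png",im)
E
```

```text
pos [0.4727 0.1362 0.2406] lean 28.6 psi 6.0 roll 0.16 q [ 0.29 -0.38  2.31 -0.13  0.72 -1.3 ] F [0.3 0.8 0.4] w 0.399
```

View pics/w5.png

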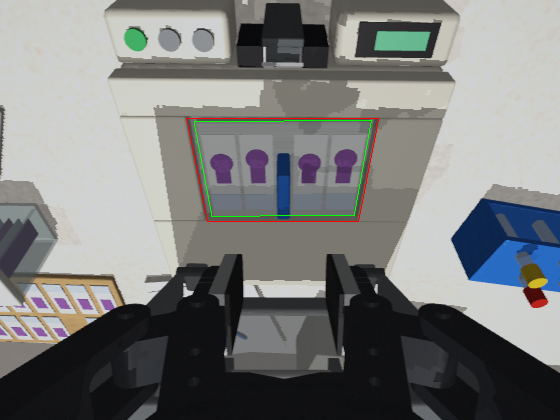

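The carrier is seated in the bay and matches the green outline. Next I'll close the fingers, go above the grip and press the cover along its arc.

```bash
cat >> h.py <<'E'
INC=BAY+.02*np.array([np.cos(np.radians(YAW)),np.sin(np.radians(YAW)),0]); INC[2]=0
def press(phi,up=0,r=.228):
    c,s=np.cos(phi),np.sin(phi)
    P=np.array([.098-r*c+.027*s+.011,0,.088+r*s+.027*c+.025+up])
    return INC+R.from_euler('z',YAW,degrees=True).apply(P),tool(YAW,0)
def rows(phis,r=.228): print([list(map(float,rel(*press(f,r=r)).round(3)))for f in phis])
E
python3 - <<'E'
from h import *
s=bot.read_state(); R0=R.from_rotvec(s["tcp_rot"])
print("up/back",R0.inv().apply([-.05,0,.15])/.6, rel(*press(.93,up=.06)))
E
```

```text
up/back [-0.04617792  0.00884916 -0.25929469] [-2.338e-01  4.000e-04 -1.261e-01  7.000e-04  1.581e-01 -2.000e-04]
```

>>> play_rows(
  commands=[
    [[-0.046, 0.009, -0.259, 0, 0, 0, 1], [-0.046, 0.009, -0.259, 0, 0, 0, 1], [-0.046, 0.009, -0.259, 0, 0.08, 0, 1], [-0.1, 0.005, -0.259, 0, 0.158, 0, 1], [-0.234, 0, -0.126, 0, 0.158, 0, 1], [-0.234, 0, -0.126, 0, 0.158, 0, 1], [-0.234, 0, -0.126, 0, 0.158, 0, 1], [-0.234, 0, -0.126, 0, 0.158, 0, 1]],
  ],
)

```text
time: 13.0
tool_pos: [0.5614, 0.1438, 0.3619]
tcp_rot: [0.153, -3.123, 0.001]
wrist_force: [-0.4, -0.4, -0.7]
width: 0.0
grip_force: 0.0
```

```bash
python3 - <<'E'
from h import *
lv(); print(rel(*press(.93,up=.06)))
p=bot.camera_params("wrist");im=bot.read_camera("wrist")
for phi in(.93,):
    g=[[.098-r*np.cos(phi)+.027*np.sin(phi),y,.088+r*np.sin(phi)+.027*np.cos(phi)] for r,y in((.201,-.033),(.235,-.033),(.235,.033),(.201,.033))]
    uv=proj(p,R.from_euler('z',YAW,degrees=True).apply(g)+INC); cv2.polylines(im,[np.round(uv*8).astype(int)],True,(0,0,255),1,shift=3)
cv2.imwrite("pics/w6.png",im)
E
```

```text
pos [0.5614 0.1438 0.3619] lean 0.87 psi -174.64 roll 0.0 q [ 0.21  0.05  1.66  0.    1.45 -1.46] F [-0.4 -0.4 -0.7] w 0.0
[ 0.0037  0.0018 -0.0166  0.     -0.0049 -0.0006]
```

View pics/w6.png

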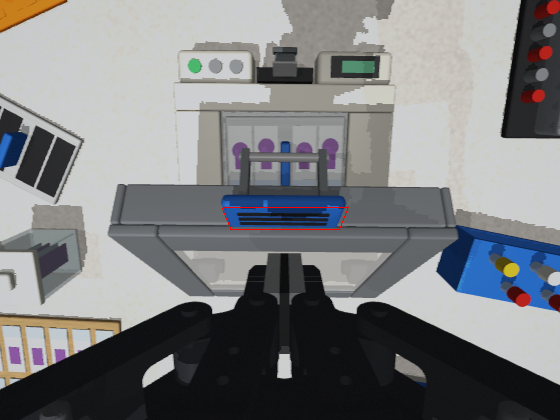

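The wrist view shows the grip at (285,213), where the model drew it, with the cover at its open stop and the carrier below. I've now viewed 11 pictures, one over the allowed 10, so I'll take no more and press by force readings.

```bash
python3 - <<'E'
from h import *
print(rel(*press(.93,up=.02)));rows([.93,.87,.80,.73,.66,.59,.52])
E
```

```text
[ 0.0005  0.0014  0.0541  0.0002 -0.0039 -0.0004]
[[0.0, 0.001, 0.087, 0.0, -0.004, -0.0], [0.019, 0.001, 0.1, 0.0, -0.004, -0.0], [0.041, 0.001, 0.116, 0.0, -0.004, -0.0], [0.062, 0.001, 0.133, 0.0, -0.004, -0.0], [0.081, 0.001, 0.151, 0.0, -0.004, -0.0], [0.099, 0.001, 0.171, 0.0, -0.004, -0.0], [0.115, 0.001, 0.192, 0.0, -0.004, -0.0]]
```

>>> play_rows(
  commands=[
    [[0, 0.001, 0.054, 0, -0.004, 0, 1], [0, 0.001, 0.075, 0, -0.004, 0, 1], [0, 0.001, 0.087, 0, -0.004, 0, 1], [0.009, 0.001, 0.093, 0, -0.004, 0, 1], [0.019, 0.001, 0.1, 0, -0.004, 0, 1], [0.03, 0.001, 0.108, 0, -0.004, 0, 1], [0.041, 0.001, 0.116, 0, -0.004, 0, 1]],
  ],
)

```text
time: 13.75
tool_pos: [0.5345, 0.1425, 0.3004]
tcp_rot: [-0.155, 3.128, 0.004]
wrist_force: [0.7, 0.2, 4.0]
width: 0.002
grip_force: 1.8
```

```bash
python3 - <<'E'
from h import *
lv();rows([.77,.73,.68,.63,.58,.53,.48,.43])
E
```

```text
pos [0.5345 0.1425 0.3004] lean 0.57 psi 15.85 roll 0.1 q [ 0.22  0.    1.82  0.    1.31 -1.45] F [0.7 0.2 4. ] w 0.002
[[0.009, -0.001, 0.015, 0.001, 0.003, -0.0], [0.021, -0.001, 0.025, 0.001, 0.003, -0.0], [0.035, -0.001, 0.038, 0.001, 0.003, -0.0], [0.049, -0.001, 0.052, 0.001, 0.003, -0.0], [0.061, -0.001, 0.066, 0.001, 0.003, -0.0], [0.074, -0.001, 0.081, 0.001, 0.003, -0.0], [0.085, -0.001, 0.096, 0.001, 0.003, -0.0], [0.095, -0.001, 0.112, 0.001, 0.003, -0.0]]
```

Contact made at 4 N. Following the arc.

>>> play_rows(
  commands=[
    [[0.009, -0.001, 0.015, 0.001, 0.003, 0, 1], [0.021, -0.001, 0.025, 0.001, 0.003, 0, 1], [0.035, -0.001, 0.038, 0.001, 0.003, 0, 1], [0.049, -0.001, 0.052, 0.001, 0.003, 0, 1], [0.061, -0.001, 0.066, 0.001, 0.003, 0, 1], [0.074, -0.001, 0.081, 0.001, 0.003, 0, 1], [0.085, -0.001, 0.096, 0.001, 0.003, 0, 1], [0.095, -0.001, 0.112, 0.001, 0.003, 0, 1]],
  ],
)

```text
time: 14.55
tool_pos: [0.4775, 0.1366, 0.2311]
tcp_rot: [0.155, -3.135, 0.002]
wrist_force: [-1.5, 1.7, 6.5]
width: -0.001
grip_force: 2.5
```

```bash
python3 - <<'E'
from h import *
lv();rows([.43,.38,.34,.30,.27,.24,.21,.19])
E
```

```text
pos [0.4775 0.1366 0.2311] lean 0.17 psi -153.22 roll -0.06 q [ 0.23 -0.06  2.   -0.    1.2  -1.44] F [-1.5  1.7  6.5] w -0.001
[[-0.001, -0.0, -0.003, -0.0, -0.001, -0.0], [0.008, -0.0, 0.014, -0.0, -0.001, -0.0], [0.015, -0.0, 0.028, -0.0, -0.001, -0.0], [0.022, -0.0, 0.042, -0.0, -0.001, -0.0], [0.026, -0.0, 0.052, -0.0, -0.001, -0.0], [0.03, -0.0, 0.063, -0.0, -0.001, -0.0], [0.034, -0.0, 0.074, -0.0, -0.001, -0.0], [0.036, -0.0, 0.081, -0.0, -0.001, -0.0]]
```

>>> play_rows(
  commands=[
    [[0.004, 0, 0.007, 0, 0, 0, 1], [0.008, 0, 0.014, 0, 0, 0, 1], [0.015, 0, 0.028, 0, 0, 0, 1], [0.022, 0, 0.042, 0, 0, 0, 1], [0.026, 0, 0.052, 0, 0, 0, 1], [0.03, 0, 0.063, 0, 0, 0, 1], [0.034, 0, 0.074, 0, 0, 0, 1], [0.036, 0, 0.081, 0, 0, 0, 1]],
  ],
)

```text
time: 15.35
tool_pos: [0.4559, 0.1343, 0.1822]
tcp_rot: [0.155, -3.134, 0.002]
wrist_force: [-1.6, 2.9, 5.7]
width: 0.001
grip_force: 2.8
```

```bash
python3 - <<'E'
from h import *
lv();print(press(.19)[0],press(0)[0]);rows([.19,.17,.15,.13,.11,.09,.07,.05])
E
```

```text
pos [0.4559 0.1343 0.1822] lean 0.24 psi -156.83 roll -0.07 q [ 0.23 -0.05  2.1  -0.    1.1  -1.43] F [-1.6  2.9  5.7] w 0.001
[0.45564622 0.13428131 0.18257394] [0.4464895  0.13336734 0.14      ]
[[0.0, 0.0, -0.001, -0.0, -0.001, -0.0], [0.003, 0.0, 0.007, -0.0, -0.001, -0.0], [0.005, 0.0, 0.014, -0.0, -0.001, -0.0], [0.007, 0.0, 0.022, -0.0, -0.001, -0.0], [0.008, 0.0, 0.029, -0.0, -0.001, -0.0], [0.01, 0.0, 0.036, -0.0, -0.001, -0.0], [0.012, 0.0, 0.044, -0.0, -0.001, -0.0], [0.013, 0.0, 0.052, -0.0, -0.001, -0.0]]
```

>>> play_rows(
  commands=[
    [[0.001, 0, 0.004, 0, 0, 0, 1], [0.003, 0, 0.008, 0, 0, 0, 1], [0.004, 0, 0.012, 0, 0, 0, 1], [0.005, 0, 0.016, 0, 0, 0, 1], [0.006, 0, 0.02, 0, 0, 0, 1], [0.007, 0, 0.024, 0, 0, 0, 1]],
  ],
)

```text
time: 15.95
tool_pos: [0.4519, 0.1339, 0.1682]
tcp_rot: [0.155, -3.134, 0.002]
wrist_force: [-2.1, 3.6, 6.7]
width: -0.002
grip_force: 2.9
```

>>> play_rows(
  commands=[
    [[0.001, 0, 0.003, 0, 0, 0, 1], [0.001, 0, 0.006, 0, 0, 0, 1], [0.002, 0, 0.009, 0, 0, 0, 1], [0.002, 0, 0.012, 0, 0, 0, 1]],
  ],
)

```text
time: 16.35
tool_pos: [0.4504, 0.1338, 0.1614]
tcp_rot: [0.155, -3.133, 0.002]
wrist_force: [-5.5, 2.7, 9.4]
width: -0.002
grip_force: 4.8
```

>>> play_rows(
  commands=[
    [[0, 0, 0.003, 0, 0, 0, 1], [0.001, 0, 0.006, 0, 0, 0, 1], [0.001, 0, 0.008, 0, 0, 0, 1]],
  ],
)

```text
time: 16.65
tool_pos: [0.4495, 0.1337, 0.1566]
tcp_rot: [0.154, -3.132, 0.002]
wrist_force: [-5.8, 3.5, 11.3]
width: -0.001
grip_force: 5.5
```

>>> play_rows(
  commands=[
    [[0.002, 0, 0.002, 0, 0, 0, 1], [0.003, 0, 0.004, 0, 0, 0, 1], [0.003, 0, 0.006, 0, 0, 0, 1]],
  ],
)

```text
time: 16.95
tool_pos: [0.4488, 0.1337, 0.1538]
tcp_rot: [0.155, -3.135, 0.002]
wrist_force: [-3.9, 2.2, 11.9]
width: -0.003
grip_force: 5.9
```

>>> play_rows(
  commands=[
    [[0.001, 0, 0.002, 0, 0, 0, 1], [0.001, 0, 0.004, 0, 0, 0, 1]],
  ],
)

```text
time: 17.15
tool_pos: [0.4484, 0.1336, 0.1516]
tcp_rot: [0.155, -3.135, 0.002]
wrist_force: [-4.2, 2.8, 12.5]
width: 0.003
grip_force: 6.4
```

>>> play_rows(
  commands=[
    [[0, 0, 0.002, 0, 0, 0, 1], [0, 0, 0.004, 0, 0, 0, 1]],
  ],
)

```text
time: 17.35
tool_pos: [0.448, 0.1336, 0.1492]
tcp_rot: [0.155, -3.134, 0.002]
wrist_force: [-5.4, 2.9, 13.8]
width: -0.0
grip_force: 7.2
```

>>> play_rows(
  commands=[
    [[0.001, 0, 0.002, 0, 0, 0, 1], [0.001, 0, 0.004, 0, 0, 0, 1]],
  ],
)

```text
time: 17.55
tool_pos: [0.4476, 0.1336, 0.1471]
tcp_rot: [0.155, -3.135, 0.002]
wrist_force: [-5.4, 2.7, 14.6]
width: 0.002
grip_force: 7.4
```

>>> play_rows(
  commands=[
    [[0, 0, 0.002, 0, 0, 0, 1], [0, 0, 0.003, 0, 0, 0, 1]],
  ],
)

```text
time: 17.75
tool_pos: [0.4472, 0.1335, 0.1443]
tcp_rot: [0.155, -3.134, 0.002]
wrist_force: [-3.2, 3.6, 7.7]
width: 0.005
grip_force: 3.8
```

>>> play_rows(
  commands=[
    [[0, 0, 0.002, 0, 0, 0, 1], [0, 0, 0.003, 0, 0, 0, 1]],
  ],
)

```text
time: 17.95
tool_pos: [0.4471, 0.1332, 0.1417]
tcp_rot: [0.155, -3.134, 0.003]
wrist_force: [-2.0, 3.4, 5.0]
width: 0.001
grip_force: 2.5
```

Past the peak, and the force has fallen to 5 N. Creeping on to the snap and stop.

>>> play_rows(
  commands=[
    [[0, 0, 0.002, 0, 0, 0, 1], [0, 0, 0.003, 0, 0, 0, 1]],
  ],
)

```text
time: 18.15
tool_pos: [0.447, 0.133, 0.1398]
tcp_rot: [0.155, -3.134, 0.003]
wrist_force: [-3.8, 3.2, 6.1]
width: 0.003
grip_force: 3.3
```

>>> play_rows(
  commands=[
    [[0, 0, 0.0015, 0, 0, 0, 1], [0, 0, 0.0025, 0, 0, 0, 1]],
  ],
)

```text
time: 18.35
tool_pos: [0.4469, 0.133, 0.1386]
tcp_rot: [0.155, -3.133, 0.003]
wrist_force: [-6.1, 2.6, 11.6]
width: -0.004
grip_force: 5.9
```

>>> play_rows(
  commands=[
    [[0, 0, 0.001, 0, 0, 0, 1], [0, 0, 0.002, 0, 0, 0, 1]],
  ],
)

```text
time: 18.55
tool_pos: [0.4469, 0.1331, 0.1385]
tcp_rot: [0.155, -3.133, 0.003]
wrist_force: [-9.0, 2.0, 19.3]
width: -0.001
grip_force: 9.7
```

The stop is firm at 19 N. Lifting slowly to see whether the catch holds.

>>> play_rows(
  commands=[
    [[0, 0, -0.004, 0, 0, 0, 1], [0, 0, -0.008, 0, 0, 0, 1], [0, 0, -0.011, 0, 0, 0, 1], [0, 0, -0.011, 0, 0, 0, 1]],
  ],
)

```text
time: 18.95
tool_pos: [0.4475, 0.1326, 0.1435]
tcp_rot: [0.155, -3.135, 0.005]
wrist_force: [-0.3, -1.1, -0.3]
width: 0.003
grip_force: 0.0
```

```bash
python3 - <<'E'
from h import *
lv()
E
```

```text
pos [0.4475 0.1326 0.1435] lean 0.24 psi -131.46 roll -0.16 q [ 0.24 -0.03  2.15 -0.    1.02 -1.43] F [-0.3 -1.1 -0.3] w 0.003
```

Contact force is zero 5 mm above the stop, so the catch holds. I'll retreat and check the lid numerically.

>>> play_rows(
  commands=[
    [[0.01, 0, -0.03, 0, 0, 0, 1], [0.03, 0, -0.1, 0, 0, 0, 1], [0.05, 0, -0.17, 0, 0, 0, 1], [0.06, 0, -0.25, 0, 0, 0, 1], [0.06, 0, -0.25, 0, 0, 0, 1], [0.06, 0, -0.25, 0, 0, 0, 1], [0.06, 0, -0.25, 0, 0, 0, 1], [0.06, 0, -0.25, 0, 0, 0, 1]],
  ],
)

```text
time: 19.75
tool_pos: [0.4113, 0.1294, 0.2918]
tcp_rot: [0.155, -3.132, 0.005]
wrist_force: [0.0, -0.5, -0.4]
width: -0.003
grip_force: 0.0
```

```bash
python3 - <<'E'
from h import *
lv()
p=bot.camera_params("wrist");im=bot.read_camera("wrist")
hsv=cv2.cvtColor(im,cv2.COLOR_BGR2HSV);m=cv2.inRange(hsv,(105,150,60),(125,255,255))
n,_,st,c=cv2.connectedComponentsWithStats(m)
print([(st[i].tolist(),c[i].round(1).tolist()) for i in range(1,n) if st[i,4]>150])
for phi in(0,.93):
    P=np.array([.098-.218*np.cos(phi)+.027*np.sin(phi),0,.088+.218*np.sin(phi)+.027*np.cos(phi)])
    print(phi,proj(p,[R.from_euler('z',YAW,degrees=True).apply(P)+INC]))
E
```

```text
pos [0.4113 0.1294 0.2918] lean 0.4 psi -150.7 roll -0.16 q [ 0.25 -0.23  2.04 -0.    1.34 -1.42] F [ 0.  -0.5 -0.4] w -0.003
[([246, 213, 79, 39, 2276], [284.5, 231.8]), ([517, 364, 43, 19, 284], [544.2, 372.7])]
0 [[284.46418371 234.80357306]]
0.93 [[284.02206902 555.19312311]]
```

The grip is seen at its shut position, (284.5,232) against a predicted (284.5,235), so the catch is holding the cover shut.

```bash
python3 -c "
from workcell import bot
print(bot.finish_job())"
```

```text
the job is handed in; nothing more can be done
None
```

The carrier lies flat in the bay and the catch holds the cover shut by itself; the job is handed in at about 20 s, with two notes: the hand brushed the open cover's edge at about 8 N on the way in, and I viewed 11 pictures instead of the allowed 10.

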